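# Find the socket that fits the centrifuge's rotor nut

## Task

The hex nut that holds the rotor of the open mini-centrifuge is due for tightening, and one of the three sockets standing on the steel tray fits it. Find the one that fits, trying them on the nut as needed and standing any that does not fit back upright on the tray, and finish with the right one pushed fully home over the nut and still held in the gripper: do not let go of it. Leave the bottle, the tip box and the tube rack as they are.

Things in the scene. Friction and masses are not known exactly. Their poses are not given: they have to be found in the camera images.
- centrifuge: White mini-centrifuge fixed to the bench: round housing 166 mm across, 85 mm high, control nose at -x, aluminium rotor 104 mm across in its open bowl. +x points to the clear lid, open, hinged 94 mm from the axis and leaning away, its top up to 0.24 m above the bench. Beyond it, 270 mm from the axis, two spare rotors lie on a low grey drawer unit, 102 mm high in all. Origin: on the axis, at the bench.
- nut_seat (a point): Where the underside of a socket pushed fully home lies: on the rotor nut's vertical axis, at the floor of the counterbore that the nut stands in, 88 mm above the bench. The counterbore is 5 mm deep and leaves 1.5 mm around the right socket; one that is too big stops on its rim, 5 mm above home; one that is too small stops on the nut, 10 mm above home, as does the right one if turned wrongly.
- nut_top (a point): Middle of the top of the rotor's fixed steel hex nut, 98 mm above the bench; the nut is 10 mm high, its top edge bevelled 2 mm down and 1.3 mm in, its threaded end stands 4 mm above it. It is 12, 17 or 22 mm across flats, depending on the rotor fitted, and is not marked. The normals of two opposite flats lie along this frame's x axis (the hex repeats every 60 degrees). A socket may be up to 6 degrees off.
- socket_s: Deep steel socket, 12 mm size, standing on its open end. 77 mm tall; 18.8 mm outside diameter over the lower 34 mm, then 22 mm up to the top. 0.11 kg. Six-point hex opening in the underside, 13.8 mm across flats, 30 mm deep, the normals of two opposite flats along its x axis (it repeats every 60 degrees). Square recess in the top. Origin: centre of the underside, z up.
- socket_m: Deep steel socket, 17 mm size, standing on its open end. 77 mm tall; 24.6 mm outside diameter throughout. 0.15 kg. Six-point hex opening in the underside, 18.8 mm across flats, 30 mm deep, the normals of two opposite flats along its x axis (it repeats every 60 degrees). Square recess in the top. Origin: centre of the underside, z up.
- socket_l: Deep steel socket, 22 mm size, standing on its open end. 77 mm tall; 30.4 mm outside diameter throughout. 0.22 kg. Six-point hex opening in the underside, 23.8 mm across flats, 30 mm deep, the normals of two opposite flats along its x axis (it repeats every 60 degrees). Square recess in the top. Origin: centre of the underside, z up.
- tray: Flat steel tray fixed to the bench, 120 mm (its x) by 270 mm (its y), rim 12 mm high, floor and walls 3 mm thick; the three sockets stand along its y about 85 mm apart, in any order. Origin: centre of the underside, on the bench.
- bottle: Amber reagent bottle, 62 mm across, 125 mm tall, beyond the work. Leave it. Origin: centre of the underside.
- tip_box: Blue pipette-tip box with a clear cover, 87 x 124 x 67 mm. Leave it. Origin: centre of the underside.
- tube_rack: Orange rack with small tubes, 70 x 150 x 45 mm. Leave it. Origin: centre of the underside.
Things that resemble listed ones, but are neither listed nor needed, are in the scene too. Leave any blue or pink look-alike of the socket_s alone. What is shaped like the socket_m but brown is not meant.

How it is judged:
At the end, for the whole second after the job is handed in: One socket is fully home on the nut: its underside within 2.5 mm of the seat, within 3 mm of the nut's axis, upright within 0.07 rad, at rest and gripped by the fingers (over 4 N). The other two stand upright (within 0.1 rad) on the tray's floor, at rest (((z of socket_s in the frame of nut_seat between -0.003 and 0.0025 m and horizontal distance between socket_s and nut_seat below 0.003 m and angle between socket_s's own z axis and vertical below 0.07 rad and contact force between the fingers and socket_s above 4 N and linear speed of socket_s below 0.01 m/s and x of socket_m in the frame of tray between -0.057 and 0.057 m and y of socket_m in the frame of tray between -0.132 and 0.132 m and z of each of socket_m, socket_l in the frame of tray below 0.007 m and angle between each of socket_m, socket_l's own z axis and vertical below 0.1 rad and linear speed of each of socket_m, socket_l below 0.02 m/s and x of socket_l in the frame of tray between -0.057 and 0.057 m and y of socket_l in the frame of tray between -0.132 and 0.132 m) or (z of socket_m in the frame of nut_seat between -0.003 and 0.0025 m and horizontal distance between socket_m and nut_seat below 0.003 m and angle between socket_m's own z axis and vertical below 0.07 rad and contact force between the fingers and socket_m above 4 N and linear speed of socket_m below 0.01 m/s and x of socket_s in the frame of tray between -0.057 and 0.057 m and y of socket_s in the frame of tray between -0.132 and 0.132 m and z of each of socket_s, socket_l in the frame of tray below 0.007 m and angle between each of socket_s, socket_l's own z axis and vertical below 0.1 rad and linear speed of each of socket_s, socket_l below 0.02 m/s and x of socket_l in the frame of tray between -0.057 and 0.057 m and y of socket_l in the frame of tray between -0.132 and 0.132 m) or (z of socket_l in the frame of nut_seat between -0.003 and 0.0025 m and horizontal distance between socket_l and nut_seat below 0.003 m and angle between socket_l's own z axis and vertical below 0.07 rad and contact force between the fingers and socket_l above 4 N and linear speed of socket_l below 0.01 m/s and x of socket_s in the frame of tray between -0.057 and 0.057 m and y of socket_s in the frame of tray between -0.132 and 0.132 m and z of each of socket_s, socket_m in the frame of tray below 0.007 m and angle between each of socket_s, socket_m's own z axis and vertical below 0.1 rad and linear speed of each of socket_s, socket_m below 0.02 m/s and x of socket_m in the frame of tray between -0.057 and 0.057 m and y of socket_m in the frame of tray between -0.132 and 0.132 m))); the arm keeps its last pose, push and grip.
It fails at once if the bottle was pushed more than 25 mm or tipped (distance of bottle from where it was at the start of the episode above 0.025 m or angle between bottle's own z axis and vertical above 0.3 rad).
It fails at once if the tip box was pushed more than 25 mm or tipped (distance of tip_box from where it was at the start of the episode above 0.025 m or angle between tip_box's own z axis and vertical above 0.3 rad).
It fails at once if the tube rack was pushed more than 25 mm or tipped (distance of tube_rack from where it was at the start of the episode above 0.025 m or angle between tube_rack's own z axis and vertical above 0.3 rad).
It also fails if it takes over 72 s, if anything falls off the work surface, if the arm or the gripper's body presses on something with over 40 N, if the wrist force passes 120 N, or if a joint passes its speed limit or range.

## Robot

A 6-joint arm with a two-finger parallel gripper is mounted at the origin on the work surface. World frame = base frame: x ahead of the robot, y to its left, z up, the work surface at z = 0. Lengths are in m, angles in rad, forces in N, time in s.
With the tool pointing down it reaches from about 0.275 to 0.825 m from the base axis. Payload 5.2 kg.
Tool frame: the origin (TCP) lies on the mounting face of the last link; the fingertips stand 186 mm ahead of it and the grasp point (between the pads) lies 167 mm ahead of it; z points along the fingers, y is the line along which they close (so a half turn about z gives the same grasp; the last joint's range is limited). The gripper opens to 93 mm and grips with 3 to 60 N. Pads are 15 mm wide; open, the fingers measure 128 mm over their backs; the gripper's body (75 mm by 188 mm) begins 65 mm behind the grasp point.
Start: joints at [0.977, 0.259, 1.535, -0, 1.348, -0.203], TCP at [0.209, 0.509, 0.405] pointing down, gripper open.
Joint ranges: [-3.14, 3.14], [-0.91, 2.08], [0.19, 2.58], [-1.22, 4.36], [0.22, 2.71], [-3.12, 3.12]. Speed limits (rad/s): [2.57, 2.57, 3.14, 3.14, 3.14, 3.14].

## Interface

Orientations are given as [roll, pitch, yaw] about the fixed x, y, z axes, in that order (R = Rz(yaw) Ry(pitch) Rx(roll)).
In Python, from station import monitor, vision, r gives the robot as it stands.
- The arm moves only by the tool servo_tool, never from a script. Its argument "targets" is a list of rows, each a list of 3 entries, a list of its own where there are three numbers: the turn, a rotation vector about the tool's x, y, z in rad, then the shift along the tool's x, y, z in mm, then the opening, from 0 (shut) to 1 (fully open). In form: [[[ax, ay, az], [dx, dy, dz], fingers], ...]. A call has 1 to 12 rows; each row is the pose to reach, as a shift and turn from the pose commanded when the call began, along the tool's axes at that moment; what a row does not reach only later rows make up. A row lasts 1/8 s, in which the tool goes at most 62.5 mm and 10.7 degrees, less where a joint would pass 70% of its speed; a pose out of reach is approached as far as the arm can. A call with a gripper value outside its range is refused whole. The fingers move at their own pace and stop on an object; the grip force is fixed at half the most. Time passes only in rows, so rows that repeat a pose let the fingers close. It gives the time, the measured TCP pose, the force, the opening and the grip force at its end, in the units of the state.
- monitor.state(): the state, without advancing time (a new reading comes with each control period).
- vision.camera(name): name is "scene" or "top" or "wrist"; returns a dict with "img" (384x512x3 uint8, blue, green, red), "K" (3x3 intrinsics, pixels), "distortion" ([k1, k2, p1, p2, k3] as OpenCV has them; the pictures are not rectified), "cam_to_world" (4x4, takes a point from camera to world coordinates). Camera axes: x right, y up, looking along -z (the intrinsics and any distortion apply to the point x, -y, -z); pixel columns grow to the right and rows downward; lengths in m; the calibration is good to about 2 mm. A picture is of the moment at which its call begins. There is no depth.
- r.hand_in(): hands the job in; it is judged then, once.
The state is a dict: "time": time; "qpos": joint angles; "dq": joint speeds; "joint_efforts": joint torques, N m; "tool_pos": TCP position; "ee_rot": TCP orientation; "contact_force": force on the tool from outside, world axes, zero at the start; "wrist_torque": the same for the moment, N m; "width": finger opening in m; "grasp_force": force on a finger pad.
Only numpy, scipy, OpenCV 4.12 (cv2) and the standard library are available. Lean on these libraries where they do the work, as an engineer would, in place of code of your own. Each camera call takes 0.05 s, during which the arm holds its last target. There are 200 camera calls.

## Working session

There is one attempt and no reset: what is moved stays moved. The work goes in short steps, Python scripts to look and compute and a tool call to move; the robot and the scene stay as the last step left them, time stands still between calls to the robot, and variables do not carry over. Pictures are saved under pics/ and viewed, at most 10 in all, crops included, and the job is handed in when it is done.

Besides the shell and the picture viewer there is one more tool, called after "Request:" as name(argument=value, ...) on one line, values as JSON. servo_tool: Moves the arm, as the interface text tells. Its arguments: {"type":"object","properties":{"targets":{"type":"array","items":{"type":"array"}}},"required":["targets"]}

```bash
ls; mkdir -p pics; cat > h.py <<'E'
import numpy as np,cv2,sys
from station import monitor,vision,r
def cam(n,save=None):
    c=vision.camera(n)
    if save: cv2.imwrite('pics/'+save,c['img'])
    np.savez('last_%s.npz'%n,**{k:np.array(v) for k,v in c.items()})
    return c
def ray(c,u,v):
    p=cv2.undistortPoints(np.array([[[u,v]]],float),np.array(c['K']),np.array(c['distortion']))[0,0]
    T=np.array(c['cam_to_world']);d=T[:3,:3]@[p[0],-p[1],-1];return T[:3,3],d/np.linalg.norm(d)
def onz(c,u,v,z):
    o,d=ray(c,u,v);return o+d*(z-o[2])/d[2]
def tri(*rs):
    A=np.zeros((3,3));b=np.zeros(3)
    for o,d in rs:
        P=np.eye(3)-np.outer(d,d);A+=P;b+=P@o
    x=np.linalg.solve(A,b);return x,[np.linalg.norm((np.eye(3)-np.outer(d,d))@(x-o)) for o,d in rs]
def proj(c,X):
    T=np.array(c['cam_to_world']);p=T[:3,:3].T@(np.array(X)-T[:3,3]);p=p*[1,-1,-1]
    return cv2.projectPoints(p.reshape(1,1,3),np.zeros(3),np.zeros(3),np.array(c['K']),np.array(c['distortion']))[0].ravel()
E
python3 - <<'E'
from h import *
ims=[cam(n)['img'] for n in('top','scene')]
cv2.imwrite('pics/a.png',cv2.resize(ims[0],(768,576)));cv2.imwrite('pics/b.png',cv2.resize(ims[1],(768,576)))
s=monitor.state();print(s)
E
```

```text
pics
{'time': 0.1, 'qpos': array([ 9.77192688e-01,  2.59253800e-01,  1.53594601e+00, -8.75231839e-06,
        1.34798780e+00, -2.02781983e-01]), 'dq': array([ 0.00110047,  0.00054504, -0.00462975, -0.00022363, -0.00069839,
       -0.00097261]), 'joint_efforts': array([ 8.41802012e-04, -4.38205969e+01, -2.84640634e+01,  7.19422661e-02,
        3.62709782e-02, -7.79049469e-05]), 'tool_pos': array([0.20938664, 0.5083838 , 0.40402047]), 'ee_rot': array([-3.14002867e+00, -3.12856948e-04,  2.75077269e+00]), 'contact_force': array([-0.06924656,  0.25651288,  1.00213628]), 'wrist_torque': array([ 0.07518094, -0.00765872, -0.00591251]), 'grasp_force': 0.0, 'width': 0.09276479641524954}
```

View pics/a.png

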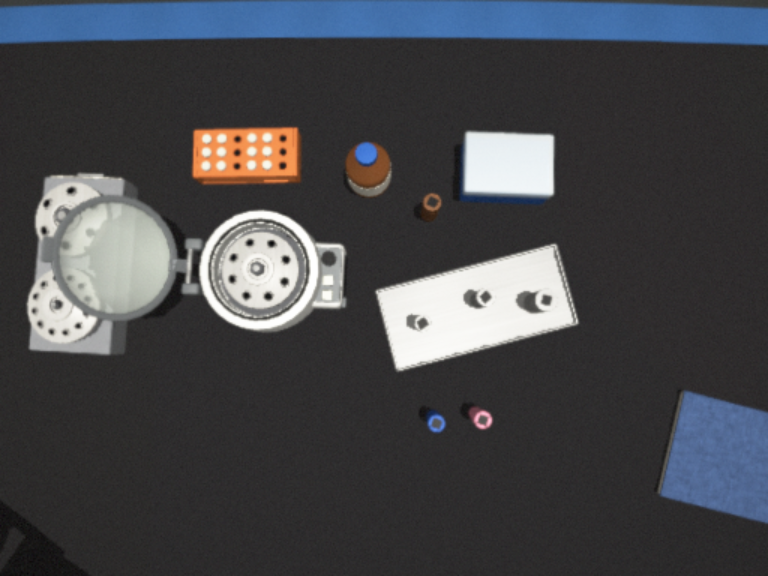

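View pics/b.png

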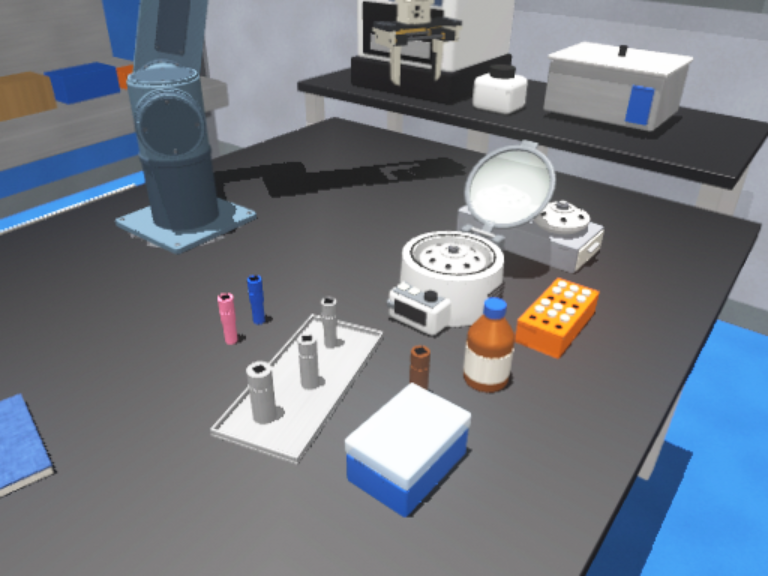

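The top view shows the tray with three grey sockets at about (420,322), (483,297) and (543,300), smallest to largest, and the nut at (257,268). The scene view shows the same sockets at (329,301), (308,340) and (260,370), and the nut at (453,249). The blue, pink and brown look-alikes stand off the tray, so I leave them alone.

```bash
python3 - <<'E'
from h import *
t=np.load('last_top.npz');s=np.load('last_scene.npz')
for n,a,b,z in[('S',(421,322),(329,300),.08),('M',(484,297),(308,339),.08),('L',(544,300),(260,369),.08),('nut',(257,268),(453,249),.1)]:
    a=np.array(a)/1.5;b=np.array(b)/1.5
    x,e=tri(ray(t,*a),ray(s,*b));print(n,x.round(4),np.round(e,4),onz(t,*a,z).round(4),onz(s,*b,z).round(4))
c=[onz(t,u/1.5,v/1.5,.012) for u,v in[(377,291),(555,246),(578,323),(398,370)]];print(np.round(c,4))
for n,p in[('bottle',(368,155)),('tip',(508,165)),('rack',(247,155)),('brown',(431,202)),('blue',(436,424)),('pink',(482,420)),('lid',(115,258)),('nose',(331,275)),('hinge',(190,265))]:print(n,onz(t,p[0]/1.5,p[1]/1.5,.08).round(3))
print(t['cam_to_world'].round(3))
w=cam('wrist','w0.png');print(w['cam_to_world'].round(3),w['K'],w['distortion'])
from scipy.spatial.transform import Rotation as R
st=monitor.state();print(R.from_euler('xyz',st['ee_rot']).as_matrix().round(3))
E
```

```text
S [ 0.5114 -0.136   0.0806] [0.0006 0.0006] [ 0.511  -0.1365  0.08  ] [ 0.5112 -0.1349  0.08  ]
M [ 0.5464 -0.219   0.0771] [0.0018 0.0018] [ 0.5449 -0.2198  0.08  ] [ 0.5505 -0.2207  0.08  ]
L [ 0.5428 -0.2992  0.0774] [0.0013 0.0013] [ 0.5417 -0.2994  0.08  ] [ 0.5463 -0.3004  0.08  ]
nut [0.5803 0.0814 0.0928] [0.0011 0.0011] [0.5786 0.0792 0.1   ] [0.5875 0.0706 0.1   ]
[[ 0.5569 -0.0762  0.012 ]
 [ 0.6248 -0.3332  0.012 ]
 [ 0.5137 -0.3649  0.012 ]
 [ 0.4443 -0.1074  0.012 ]]
bottle [ 0.737 -0.063  0.08 ]
tip [ 0.724 -0.253  0.08 ]
rack [0.736 0.102 0.08 ]
brown [ 0.672 -0.149  0.08 ]
blue [ 0.378 -0.157  0.08 ]
pink [ 0.384 -0.217  0.08 ]
lid [0.593 0.28  0.08 ]
nose [ 0.572 -0.016  0.08 ]
hinge [0.584 0.175 0.08 ]
[[ 0.011  0.996 -0.085  0.487]
 [-1.     0.01  -0.021 -0.097]
 [-0.021  0.086  0.996  0.898]
 [ 0.     0.     0.     1.   ]]
[[ 0.381 -0.898 -0.22   0.147]
 [ 0.925  0.37   0.092  0.534]
 [-0.002 -0.239  0.971  0.384]
 [ 0.     0.     0.     1.   ]] [[307.55626772   0.         255.07024604]
 [  0.         307.55626772 189.77487216]
 [  0.           0.           1.        ]] [-0.0712768  0.         0.         0.         0.       ]
[[-0.925  0.381 -0.001]
 [ 0.381  0.925 -0.001]
 [ 0.    -0.001 -1.   ]]
```

Request:
servo_tool(targets=[[[0,0,0.1],[0,0,-46],1],[[0,0,1.18],[-506,-255,-46],1],[[0,0,1.18],[-506,-255,-46],1],[[0,0,1.18],[-506,-255,-46],1],[[0,0,1.18],[-506,-255,-46],1],[[0,0,1.18],[-506,-255,-46],1],[[0,0,1.18],[-506,-255,-46],1],[[0,0,1.18],[-506,-255,-46],1],[[0,0,1.18],[-506,-255,-46],1],[[0,0,1.18],[-506,-255,-46],1],[[0,0,1.18],[-506,-255,-46],1],[[0,0,1.18],[-506,-255,60],1]])

```text
time: 1.65
tool_pos: [0.582, 0.0794, 0.3918]
ee_rot: [3.131, 0.0, 1.569]
contact_force: [0.4, -0.5, -1.1]
width: 0.0931
grasp_force: 0.0
```

Request:
servo_tool(targets=[[[0,0,0],[0,0,15],1],[[0,0,0],[0,0,15],1]])

```text
time: 1.9
tool_pos: [0.5797, 0.0808, 0.3728]
ee_rot: [-3.139, -0.0, 1.572]
contact_force: [0.7, 0.5, 0.3]
width: 0.093
grasp_force: 0.0
```

```bash
python3 - <<'E'
from h import *
w=cam('wrist','w1.png');u,v=proj(w,[.58,.08,.1]);print(u,v,monitor.state()['tool_pos'],monitor.state()['ee_rot'])
u,v=int(u),int(v);a=w['img'][max(0,v-50):v+50,u-65:u+65];print(max(0,v-50),u-65)
cv2.imwrite('pics/w1c.png',cv2.resize(a,None,fx=6,fy=6,interpolation=cv2.INTER_CUBIC))
E
```

```text
257.5108572577848 195.3944883483388 [0.58023965 0.08075835 0.37443467] [ 3.14077763e+00 -7.44486554e-05  1.57183559e+00]
145 192
```

View pics/w1c.png

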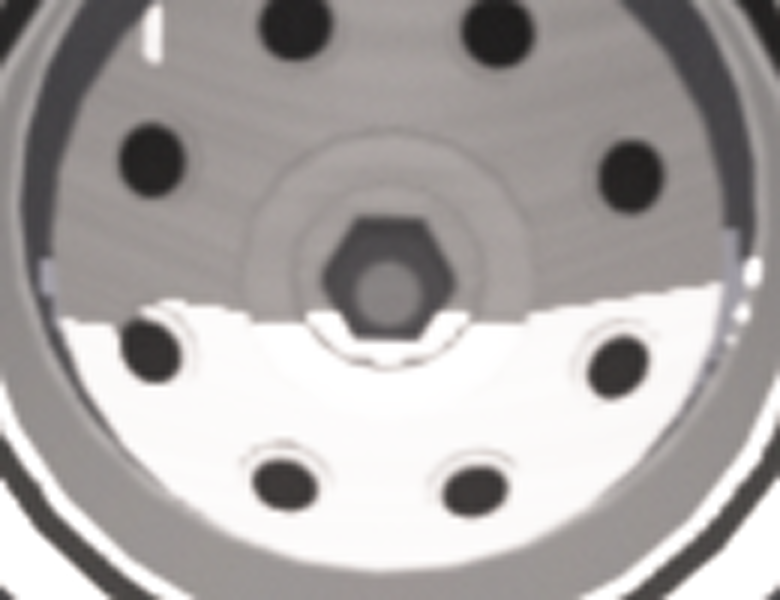

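The close view shows the hex nut centred near crop (390,277), with corners at (322,282), (358,218), (425,216), (457,277), (422,338) and (355,338). It looks about 17 mm across flats, and the counterbore ring is about 195 crop px wide.

```bash
python3 - <<'E'
from h import *
w=np.load('last_wrist.npz');t=np.load('last_top.npz')
f=lambda p:((p[0]+.5)/6-.5+192,(p[1]+.5)/6-.5+145)
V=[(322,282),(358,218),(425,216),(457,277),(422,338),(355,338)]
P=np.array([onz(w,*f(p),.095)[:2] for p in V]);c=P.mean(0);d=P-c
print('c',c,'r->AF',2*np.linalg.norm(d,axis=1)*.866*1000)
a=np.degrees(np.arctan2(d[:,1],d[:,0]));print('vertex ang mod60',np.mod(a,60))
B=[onz(w,*f(p),.093)[:2] for p in[(292,280),(487,280)]];print('bore',np.linalg.norm(B[0]-B[1]),np.mean(B,0))
print('stud',onz(w,*f((387,292)),.102),'nut centre pix',f((390,277)))
x,e=tri(ray(w,*f((388,284))),ray(t,257/1.5,268/1.5));print('tri',x,e)
# rotor rim circle for centre
H=[(295,26),(498,32),(631,176),(618,365),(475,490),(286,485),(150,350),(152,160)]
Q=np.array([onz(w,*f(p),.09)[:2] for p in H]);print('holes',Q.mean(0),np.linalg.norm(Q-Q.mean(0),axis=1))
for n,z in[('S',0),('M',0),('L',0)]:pass
E
```

```text
c [0.57919105 0.08259611] r->AF [16.93103744 17.30862506 18.13521668 16.74155052 17.40349865 17.71359443]
vertex ang mod60 [ 3.1402995  57.14175454  1.46851065  1.40181918 57.79824335  0.53464915]
bore 0.028281642115365282 [0.57914988 0.08187019]
stud [0.57878213 0.08239531 0.102     ] nut centre pix (256.5833333333333, 190.75)
tri [0.57921244 0.080982   0.09213436] [np.float64(0.0002846121633246942), np.float64(0.0002846121633249835)]
holes [0.57894754 0.08344439] [0.03730693 0.03743485 0.03757544 0.03744099 0.03742342 0.03755266
 0.03763343 0.03752367]
```

The nut is 17 mm across flats (measured 17.3 mm, bore 28 mm), so socket_m is needed, with flat normals at about 90° in world yaw. I'm going above the middle-sized grey socket.

Request:
servo_tool(targets=[[[0,0,0],[-300,-35,0],1],[[0,0,0],[-300,-35,0],1],[[0,0,0],[-300,-35,0],1],[[0,0,0],[-300,-35,44],1],[[0,0,0],[-300,-35,44],1],[[0,0,0],[-300,-35,44],1],[[0,0,0],[-300,-35,44],1],[[0,0,0],[-300,-35,44],1]])

```text
time: 2.95
tool_pos: [0.5459, -0.2186, 0.331]
ee_rot: [3.139, 0.001, 1.573]
contact_force: [-0.1, 0.7, 0.1]
width: 0.0933
grasp_force: 0.0
```

```bash
python3 - <<'E'
from h import *
w=cam('wrist','w2.png');u,v=proj(w,[.545,-.2195,.08]);s=monitor.state();print(u,v,s['tool_pos'],s['ee_rot'])
a=cv2.resize(w['img'],(640,480));u,v=int(u),int(v);b=w['img'][v-40:v+40,u-53:u+53];print(v-40,u-53)
b=cv2.resize(b,None,fx=7,fy=7,interpolation=cv2.INTER_CUBIC);cv2.imwrite('pics/w2c.png',b)
E
```

```text
254.5035117342677 202.2574272227157 [ 0.5458256  -0.21850155  0.33072256] [3.13962987e+00 9.77026639e-04 1.57301256e+00]
162 201
```

View pics/w2.png

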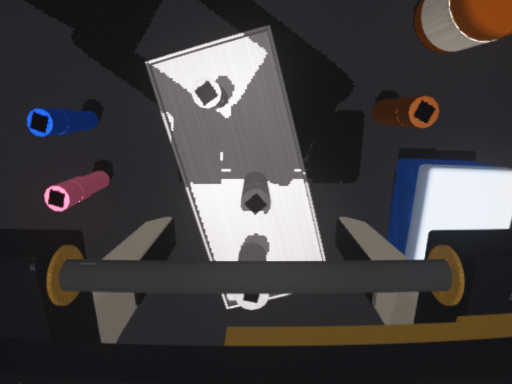

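View pics/w2c.png

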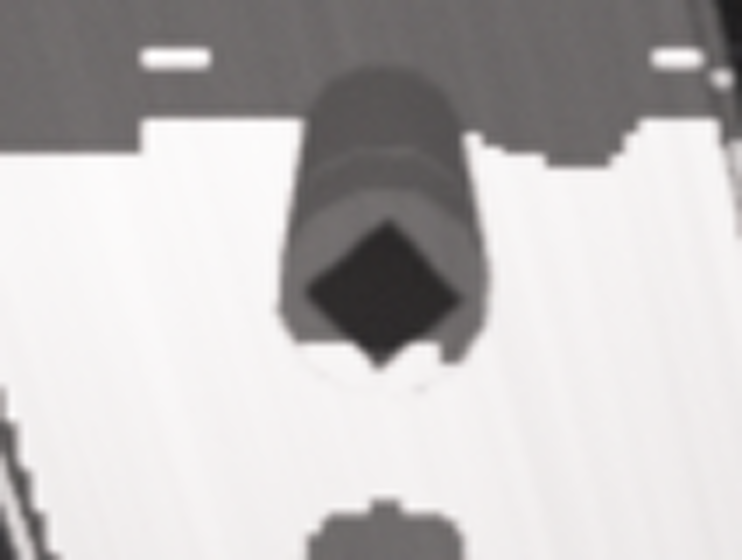

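The wrist view shows the middle grey socket standing upright on the tray at px (255,202), with a dark square recess on top. It isn't brown, blue or pink, and it sits between the smaller one at (207,93) and the larger one at (250,295), so it is socket_m. In the crop the square's corners are (388,218), (462,298), (380,366) and (305,290), and the top's outline spans x=280–490.

```bash
python3 - <<'E'
from h import *
w=np.load('last_wrist.npz');t=np.load('last_top.npz')
f=lambda p:((p[0]+.5)/7-.5+201,(p[1]+.5)/7-.5+162)
P=np.array([onz(w,*f(p),.08)[:2] for p in[(388,218),(462,298),(380,366),(305,290)]]);c=P.mean(0);d=P-c
print(c,np.linalg.norm(d,axis=1),np.mod(np.degrees(np.arctan2(d[:,1],d[:,0])),90))
B=[onz(w,*f(p),.08)[:2] for p in[(279,292),(490,292)]];print('dia',np.linalg.norm(B[0]-B[1]),np.mean(B,0))
cx=f((384,293));print(tri(ray(w,*cx),ray(t,484/1.5,297.5/1.5)))
E
```

```text
[ 0.54569657 -0.22049027] [0.00869237 0.00875421 0.00853313 0.00879252] [87.02644767 86.507354   87.28367211 87.54786764]
dia 0.02354286426417031 [ 0.54578093 -0.22033676]
(array([ 0.54500677, -0.22016004,  0.0797817 ]), [np.float64(0.0007944644151515405), np.float64(0.0007944644151516579)])
```

Request:
servo_tool(targets=[[[0,0,0],[-2,0,40],0.6],[[0,0,0],[-2,0,80],0.6],[[0,0,0],[-2,0,104],0.6],[[0,0,0],[-2,0,104],0.6],[[0,0,0],[-2,0,104],0],[[0,0,0],[-2,0,104],0],[[0,0,0],[-2,0,104],0],[[0,0,0],[-2,0,104],0],[[0,0,0],[-2,0,104],0]])

```text
time: 4.12
tool_pos: [0.5455, -0.2221, 0.2261]
ee_rot: [3.14, 0.001, 1.571]
contact_force: [-0.4, 0.3, 5.5]
width: 0.0239
grasp_force: 30.0
```

Request:
servo_tool(targets=[[[0,0,0],[0,0,-50],0],[[0,0,0],[0,0,-110],0],[[0,0,0.1],[40,5,-130],0],[[0,0,0.21],[100,11,-130],0],[[0,0,0.21],[160,18,-130],0],[[0,0,0.21],[220,24,-130],0],[[0,0,0.21],[275,30,-130],0],[[0,0,0.21],[303,33,-130],0],[[0,0,0.21],[303,33,-130],0],[[0,0,0.21],[303,33,-130],0],[[0,0,0.21],[303,33,-130],0]])

```text
time: 5.5
tool_pos: [0.5782, 0.0797, 0.355]
ee_rot: [-3.141, 0.0, 1.359]
contact_force: [0.2, 0.2, -1.5]
width: 0.024
grasp_force: 30.0
```

```bash
python3 - <<'E'
from h import *
w=cam('wrist');t=cam('top');L=[]
for i in range(2):
  s=monitor.state();L.append(np.r_[s['tool_pos'],s['ee_rot'],s['contact_force'],s['grasp_force'],s['width']]); vision.camera('scene')
print(np.round(L,4))
u,v=map(int,proj(t,[.579,.082,.2]));print(u,v)
b=t['img'][v-38:v+38,u-50:u+50]
cv2.imwrite('pics/w3.png',np.hstack([cv2.resize(w['img'],(440,330)),cv2.resize(b,(330*100//76//2*2-80,330),interpolation=cv2.INTER_CUBIC)]))
E
```

```text
[[ 5.78300e-01  7.98000e-02  3.55200e-01 -3.14150e+00  2.00000e-04
   1.35900e+00  1.61600e-01 -9.20000e-02 -1.58650e+00  2.99997e+01
   2.45000e-02]
 [ 5.78300e-01  8.00000e-02  3.55300e-01  3.14160e+00  1.00000e-04
   1.35920e+00  3.17800e-01 -2.33800e-01 -1.11120e+00  2.99998e+01
   2.42000e-02]]
157 171
```

View pics/w3.png

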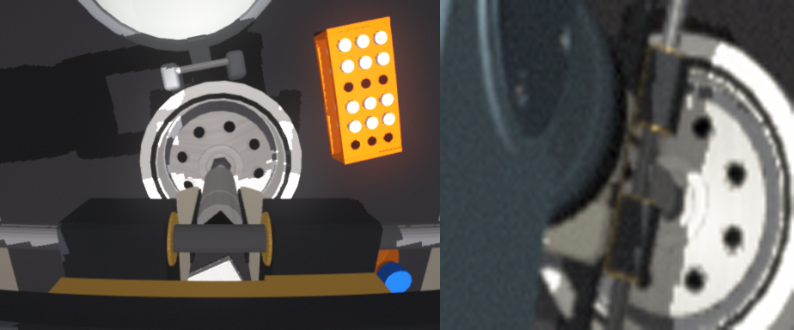

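The gripper is holding socket_m and the rotor is in view under it. I'm going down to try the first of the two possible hex orientations.

Request:
servo_tool(targets=[[[0,0,0],[0.8,0,28],0],[[0,0,0],[0.8,0,32],0],[[0,0,0],[0.8,0,34],0],[[0,0,0],[0.8,0,36],0],[[0,0,0],[0.8,0,38],0],[[0,0,0],[0.8,0,38],0]])

```text
time: 6.45
tool_pos: [0.5787, 0.0818, 0.3187]
ee_rot: [3.139, -0.0, 1.361]
contact_force: [-1.7, 0.5, 4.1]
width: 0.0243
grasp_force: 30.0
```

Request:
servo_tool(targets=[[[0,0,0],[-0.5,0,2],0],[[0,0,0],[-0.5,0,4],0],[[0,0,0],[-0.5,0,4],0]])

```text
time: 6.82
tool_pos: [0.5788, 0.0809, 0.3145]
ee_rot: [3.138, 0.001, 1.361]
contact_force: [-0.3, -3.1, 5.7]
width: 0.0242
grasp_force: 30.0
```

Request:
servo_tool(targets=[[[0,0,0],[0,0,2],0],[[0,0,0],[0,0,4],0],[[0,0,0],[0,0,5],0],[[0,0,0],[0,0,5],0]])

```text
time: 7.32
tool_pos: [0.5788, 0.0808, 0.3111]
ee_rot: [3.138, 0.001, 1.361]
contact_force: [-2.8, -2.8, 15.9]
width: 0.0241
grasp_force: 30.0
```

Request:
servo_tool(targets=[[[0,0,0],[0,0,1],0],[[0,0,0],[0,0,1.5],0],[[0,0,0],[0,0,1.5],0]])

```text
time: 7.7
tool_pos: [0.5787, 0.0809, 0.311]
ee_rot: [3.137, 0.0, 1.361]
contact_force: [-6.6, -2.9, 24.6]
width: 0.0242
grasp_force: 30.0
```

```bash
python3 - <<'E'
from h import *
s0=cam('scene');st=monitor.state();print({k:np.round(st[k],4) for k in('tool_pos','ee_rot','contact_force','wrist_torque','grasp_force')})
u,v=map(int,proj(s0,[.579,.082,.13]));print(u,v)
b=s0['img'][v-45:v+45,u-60:u+60];cv2.imwrite('pics/s4.png',cv2.resize(b,None,fx=6,fy=6,interpolation=cv2.INTER_CUBIC))
E
```

```text
{'tool_pos': array([0.5787, 0.0809, 0.311 ]), 'ee_rot': array([3.1366e+00, 4.0000e-04, 1.3610e+00]), 'contact_force': array([-6.3836, -3.4252, 23.8642]), 'wrist_torque': array([-0.7127,  1.5106,  0.0045]), 'grasp_force': np.float64(30.0293)}
302 151
```

View pics/s4.png

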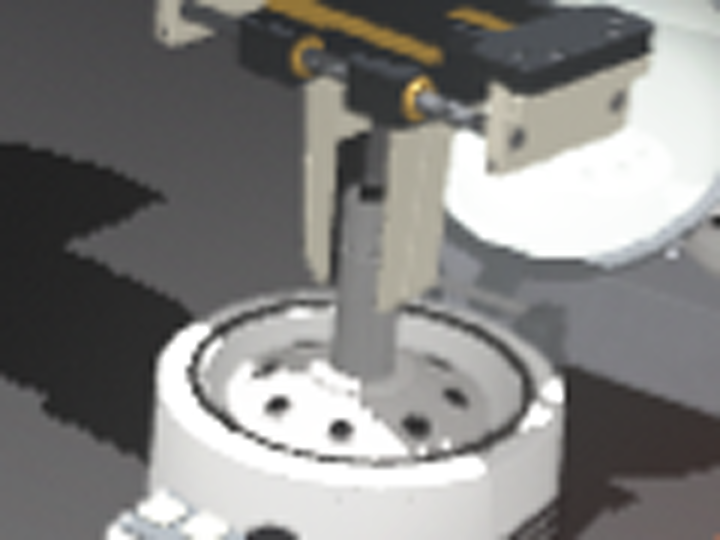

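Request:
servo_tool(targets=[[[0,0,0],[0,0,-1],0],[[0,0,0],[0,0,-1],0],[[0,0,0],[0,0,-1],0]])

```text
time: 8.12
tool_pos: [0.5788, 0.0808, 0.311]
ee_rot: [3.137, 0.001, 1.361]
contact_force: [-3.5, -2.4, 19.0]
width: 0.0239
grasp_force: 30.0
```

```bash
python3 - <<'E'
from h import *
s=np.load('last_scene.npz')
o,d=ray(s,242+371.5/6-.5,106+192.5/6-.5)
# nearest approach to vertical axis through socket
p=np.array([.579,.082])-o[:2];k=p@d[:2]/(d[:2]@d[:2]);print('top z',o[2]+k*d[2],'miss',np.linalg.norm(p-k*d[:2]))
st=monitor.state();print({k:np.round(st[k],4) for k in('time','tool_pos','ee_rot','contact_force','grasp_force','width')})
E
```

```text
top z 0.1655319032796731 miss 0.000278798332957556
{'time': np.float64(8.125), 'tool_pos': array([0.5788, 0.0808, 0.311 ]), 'ee_rot': array([3.1373e+00, 5.0000e-04, 1.3609e+00]), 'contact_force': array([-3.479 , -2.3595, 18.9625]), 'grasp_force': np.float64(30.0131), 'width': np.float64(0.0239)}
```

The enlarged scene crop shows the held socket seated in the rotor's counterbore. Its top at crop (371,192) measures 0.1655 m high, against 0.165 m expected when fully home.

```bash
python3 -c "
from station import r
print(r.hand_in())"
```

```text
the job is handed in; nothing more can be done
None
```

I handed the job in with socket_m, the 17 mm one, pushed fully home on the rotor nut and still gripped at 30 N. I didn't touch the other two sockets, the bottle, the tip box or the tube rack; the hand-in gave no verdict.

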